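# Slide out the hand plate and hold the nail lamp on high

### The job

Get the nail lamp going for a manicure: first pull its hand plate out to its stop by the steel knob and let go of the knob. Then, with the fingertips, press the sprung lever on the lamp's side down past the first two clicks to the third, where the lever lies level, and finish while still holding it pressed there, because it springs back when let go. Leave the hand plate out, and leave the bottles, the nail clipper and the shoe tree where they are.

Things in the scene. Friction and masses are not known exactly. Their poses are not given: they have to be found in the camera images.
- nail_lamp: White plastic nail lamp, fixed to the dresser top: an arch 170 mm deep (x), 210 mm wide (y), 95 mm high, open to the front. Origin at the centre of its underside; its x axis points to its back (the open front with the hand plate looks to its -x), y to its left side, z up. The lever is on its right (-y) side.
- slide_plate (a joint): How far the hand plate is out, in m: 0 fully in, 0.08 at its stop. The plate is grey, 125 mm wide, top face 17 mm above the dresser, slides level towards the lamp's -x; it drags with about 2 N and stays where it is left. It may start up to 15 mm out.
- plate_knob (a point): Point on the axis of the upright round steel knob on the hand plate's front part, 28 mm above the hand plate's underside, 35 mm above the dresser. The knob rises from z = 17 mm to 53 mm, is 22 mm in diameter with a 26 mm head (the top 7 mm); it moves with the plate and stands 70 mm in front of the lamp's front face when the plate is fully in, 25 mm behind the plate's front edge.
- lever (a joint): Angle of the sprung lever, rad: 0 at rest (points to the lamp's front, 40 deg up), grows as pressed down. Clicks at 0.23, 0.47, 0.70; level at 0.70, the third and last; rigid stop at 0.80. Force square to the paddle at its centre: up to 5 N to reach the first click, 6 N the second, 7 N the third, 6 N to stay there. Let go, it springs back to 0 from any angle.
- lever_axis (a point): Point on the lever's level turning axis (parallel to the lamp's y axis), 55 mm above the dresser, in the middle plane of the paddle.
- crystal_mid (a point): Centre of the faceted glass bottle (bystander), 72 mm across, 116 mm high, on the oval tray.
- pump_mid (a point): Centre of the matte white capped pump bottle (bystander), 54 mm across, 173 mm high, on the oval tray.
- clipper_mid (a point): Centre of the steel nail clipper (bystander), 62 mm long, 13 mm high, on the oval tray.
- shoe_tree_mid (a point): Middle of the cedar shoe tree (bystander), 270 mm long, 72 mm wide and high, lying on the dresser to the right of the lamp.
- paddle (a point): Centre of the upper (pressed) face of the white flat thumb paddle at the lever's end, 36 mm along the lever, 44 wide, 9 thick. The point is 75 mm from the lever axis along the lever and 4.5 mm above the lever's centre line; about 107 mm above the dresser at rest, 60 mm at the third click, where the face is level. Inner edge 18 mm clear of the lamp's side.

How it is judged:
On the way, in this order (a step that is already met when the one before it is completed fails the run):
1. the hand plate is pulled out to its stop and the knob let go, with the lever still up (value of joint slide_plate above 0.075 m and contact force between the fingers and nail_lamp below 0.1 N and value of joint lever below 0.1 rad), for 0.2 s.
2. the lever is pressed to the third click by the gripper (value of joint lever above 0.64 rad and contact force between the fingers and lever above 1.5 N), for 0.5 s.
At the end, for the whole second after the job is handed in: The gripper is still pressing the paddle (more than 1.5 N) and keeps the lever still at the third click (over 0.64 rad), with the hand plate still out (at least 70 of its 80 mm) (all of step 2 and velocity of joint lever between -0.1 and 0.1 rad/s and value of joint slide_plate above 0.07 m); the arm keeps its last pose, push and grip.
It fails at once if a bottle, the clipper or the shoe tree is displaced by more than 20 mm (distance of any of crystal_mid, pump_mid, clipper_mid, shoe_tree_mid from where it was at the start of the episode above 0.02 m).
It also fails if it takes over 45 s, if anything falls off the work surface, if the arm or the gripper's body presses on something with over 40 N, if the wrist force passes 120 N, or if a joint passes its speed limit or range.

### The arm

A 6-joint arm with a two-finger parallel gripper is mounted at the origin on the work surface. World frame = base frame: x ahead of the robot, y to its left, z up, the work surface at z = 0. Lengths are in m, angles in rad, forces in N, time in s.
With the tool pointing down it reaches from about 0.3 to 0.875 m from the base axis. Payload 6.4 kg.
Tool frame: the origin (TCP) lies on the centre line of the jaws, within the pads' length; the fingertips stand manip.tip_reach ahead of it and the grasp point (between the pads) lies 2 mm behind it (manip.tip_reach is the distance from the TCP to the fingertips, in m); z points along the fingers, y is the line along which they close (so a half turn about z gives the same grasp; the last joint's range is limited). The gripper opens to 88 mm and grips with 3 to 60 N. Pads are 18 mm wide; open, the fingers measure 123 mm over their backs; the gripper's body (75 mm by 187 mm) begins 45 mm behind the grasp point.
Start: joints at [0.945, 0.181, 1.607, -0, 1.354, -0.206], TCP at [0.234, 0.525, 0.256] pointing down, gripper open.
Joint ranges: [-2.99, 2.99], [-0.89, 2.07], [0.3, 2.58], [-1.14, 4.28], [0, 2.63], [-3.12, 3.12]. Speed limits (rad/s): [2.57, 2.57, 3.01, 3.14, 3.14, 3.14].

### API

Orientations are given as a unit quaternion [x, y, z, w].
In Python, from station import sensors, cams, manip, spotter gives the robot as it stands.
- The arm moves only by the tool servo_tool, never from a script. Its argument "deltas" is text: rows parted by semicolons, each of 7 numbers parted by spaces: the finger opening in cm, from 0 to 8.81, then the shift along the world's x, y, z in cm, then the turn, a rotation vector about the world's x, y, z in rad. A call has 1 to 5 rows; each row shifts and turns the commanded pose from where the row before left it; what a row does not reach is not made up. A row lasts 1/12 s, in which the tool goes at most 41.7 mm and 7.16 degrees, less where a joint would pass 70% of its speed; a pose out of reach is approached as far as the arm can. A call with a gripper value outside its range is refused whole. The fingers move at their own pace and stop on an object; "squeeze" is the grip in N (left out, the last holds). Time passes only in rows, so rows that do not move let the fingers close. It gives the time, the measured TCP pose, the force, the opening and the grip force at its end, in the units of the state.
- sensors.state(): the state, without advancing time (a new reading comes with each control period).
- cams.get_image(name): name is "side" or "top" or "wrist"; returns (picture, depth): 384x512x3 uint8, red, green, blue; 384x512 float32, m along the optical axis (not along the pixel's ray), 0 where there is no reading.
- cams.calibration(name): a dict with "intrinsics" (3x3 intrinsics, pixels), "position" and "rotation" of the camera in the world. Camera axes: x right, y down, z forward; pixel columns grow to the right and rows downward; lengths in m; the calibration is good to about 2 mm. A picture is of the moment at which its call begins: read the wrist's pose just before it. calibration takes no time and is no camera call; for the wrist camera it gives the pose at the moment of the call.
- manip.job_done(): hands the job in; it is judged then, once.
Trained networks look in the newest picture that a camera, given by its name, has taken for a name from the list of things; names that differ only in an ending like _2 or _b are one class to them, and where a whole thing is asked for, a point or a joint stands for the part that bears it (a point fixed in the world has none). Each returns a list of dicts, best first, with "p" (0 to 1); they miss things now and then, are a little off and sometimes report something else, mostly with a low value. They report only what shows in the picture. A call takes as long as a camera call.
- spotter.look_for(camera, target): "pixel" ([column, row] in pixels, amid what is visible of it).
- spotter.cut_out(camera, target): "pixels" (384x512 bool, what is visible of it) and "pixel" ([column, row] in pixels, amid what is visible of it).
- spotter.place_of(camera, target): "pixel" ([column, row] in pixels: a listed point, or the origin of a listed thing).
The state is a dict: "clock": time; "joints": joint angles; "qvel": joint speeds; "joint_efforts": joint torques, N m; "tcp_pos": TCP position; "ee_rot": TCP orientation; "contact_force": force on the tool from outside, world axes, zero at the start; "torque": the same for the moment, N m; "opening": finger opening in m; "grip_force": force on a finger pad.
Only numpy, scipy, OpenCV 4.12 (cv2) and the standard library are available. Lean on these libraries where they do the work, as an engineer would, in place of code of your own. Each camera call takes 0.05 s, during which the arm holds its last target. There are 200 camera calls.

## Working session

There is one attempt and no reset: what is moved stays moved. The work goes in short steps, Python scripts to look and compute and a tool call to move; the robot and the scene stay as the last step left them, time stands still between calls to the robot, and variables do not carry over. Pictures are saved under pics/ and viewed, at most 10 in all, crops included, and the job is handed in when it is done.

Besides the shell and the picture viewer there is one more tool, called after "Request:" as name(argument=value, ...), one argument or row to a line, values as JSON. servo_tool: Moves the arm, as the interface text tells. Its arguments: {"type":"object","properties":{"deltas":{"type":"string"},"squeeze":{"type":"number"}},"required":["deltas"]}

```bash
mkdir -p pics
cat > h.py <<'E'
import numpy as np, cv2
from station import sensors, cams, manip, spotter
def world(c,px,d=None,z=None):
    k=cams.calibration(c); K=np.array(k["intrinsics"]);R=np.array(k["rotation"]);p=np.array(k["position"])
    r=R@np.linalg.inv(K)@np.array([px[0],px[1],1.])
    s=d if d is not None else (z-p[2])/r[2]
    return p+s*r
E
python3 - <<'E'
from h import *
print(manip.tip_reach, sensors.state())
ims=[]
for c in ("top","side"):
    im,d=cams.get_image(c); np.save(f"pics/{c}_d.npy",d); cv2.imwrite(f"pics/{c}0.png",im[:,:,::-1])
    k=cams.calibration(c); print(c,np.round(k["position"],3),np.round(k["rotation"],3).tolist())
    for n in ("nail_lamp","plate_knob","lever_axis","paddle","crystal_mid","pump_mid","clipper_mid","shoe_tree_mid"):
        for r in spotter.place_of(c,n)[:2]:
            u,v=r["pixel"]; dd=d[int(round(v)),int(round(u))] if 0<=v<384 and 0<=u<512 else 0
            z={"plate_knob":.035,"lever_axis":.055,"paddle":.107,"nail_lamp":0,"crystal_mid":.07,"pump_mid":.1,"clipper_mid":.015,"shoe_tree_mid":.036}[n]
            print(n,round(r["p"],2),np.round([u,v]),"surf",np.round(world(c,(u,v),d=dd),3),"z",np.round(world(c,(u,v),z=z),3))
E
```

```text
0.017 {'clock': 0.0, 'joints': array([ 9.44693724e-01,  1.81538019e-01,  1.60798225e+00,  5.56208181e-06,
        1.35377816e+00, -2.06331894e-01]), 'qvel': array([-0.00101   ,  0.001255  , -0.00032579,  0.00107435, -0.00193829,
       -0.00062402]), 'joint_efforts': array([ 9.27947212e-07, -4.33872736e+01, -3.41849649e+01,  7.00763776e-02,
        3.86975461e-02, -1.49228258e-04]), 'tcp_pos': array([0.2340469 , 0.52467334, 0.25482425]), 'ee_rot': array([ 2.08348284e-01,  9.78054326e-01, -7.78976530e-04, -3.47309909e-04]), 'contact_force': array([-0.53319042, -0.50975226,  0.74146421]), 'torque': array([ 0.0621799 , -0.03648361, -0.07760049]), 'grip_force': 0.0, 'opening': 0.08816233380799034}
top [0.446 0.038 1.412] [0.709, -0.704, 0.021, -0.022]Traceback (most recent call last):
  File "<stdin>", line 11, in <module>
  File "h.py", line 5, in world
    r=R@np.linalg.inv(K)@np.array([px[0],px[1],1.])
      ~^~~~~~~~~~~~~~~~~
ValueError: matmul: Input operand 1 has a mismatch in its core dimension 0, with gufunc signature (n?,k),(k,m?)->(n?,m?) (size 3 is different from 4)
```

View pics/top0.png

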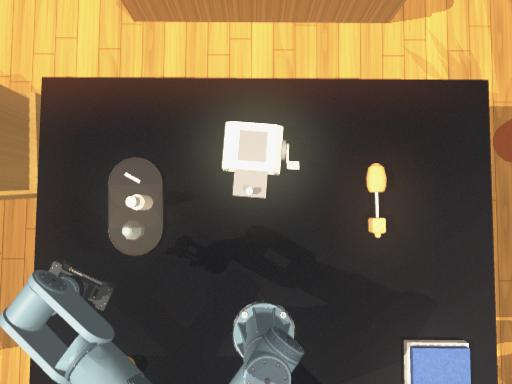

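The top view shows the lamp near (252,148), the knob at (250,190) and the paddle at (292,165). The tray is at the left (135,205) and the shoe tree at (376,200). The calibration rotation is a quaternion, so I'll fix the helper for that.

```bash
sed -i 's/R=np.array(k\["rotation"\])/R=Rot.from_quat(k["rotation"]).as_matrix()/; s/^import numpy.*/&\nfrom scipy.spatial.transform import Rotation as Rot/' h.py
python3 - <<'E'
from h import *
for c in ("top","side"):
    im,d=cams.get_image(c); np.save(f"pics/{c}_d.npy",d); cv2.imwrite(f"pics/{c}0.png",im[:,:,::-1])
    k=cams.calibration(c); print(c,np.round(k["position"],3))
    for n in ("nail_lamp","plate_knob","lever_axis","paddle","crystal_mid","pump_mid","clipper_mid","shoe_tree_mid"):
        for r in spotter.place_of(c,n)[:2]:
            u,v=r["pixel"]; dd=d[int(round(v)),int(round(u))] if 0<=v<384 and 0<=u<512 else 0
            z={"plate_knob":.035,"lever_axis":.055,"paddle":.107,"nail_lamp":0,"crystal_mid":.07,"pump_mid":.1,"clipper_mid":.015,"shoe_tree_mid":.036}[n]
            print(n,round(r["p"],2),np.round([u,v]),"surf",np.round(world(c,(u,v),d=dd),3),"z",np.round(world(c,(u,v),z=z),3))
    # lamp roof from depth
    if c=="top":
        v,u=np.mgrid[100:230,200:320]; K=np.array(k["intrinsics"])
        P=np.array([world(c,(a,b),d=d[b,a]) for a,b in zip(u.ravel(),v.ravel())])
        m=(P[:,2]>.085)&(P[:,2]<.102); 
        lab=cv2.connectedComponentsWithStats(m.reshape(u.shape).astype(np.uint8))
        i=1+np.argmax(lab[2][1:,4]); Q=P[(lab[1]==i).ravel()]
        r=cv2.minAreaRect(Q[:,:2].astype(np.float32)*1000); print("roof",r,cv2.boxPoints(r).tolist(),Q[:,2].mean())
        t=P[(P[:,2]>.1)]; print("above .1",len(t), np.round(t[:12],3).tolist())
        t=P[(P[:,2]>.03)&(P[:,0]<np.min(Q[:,0])-.02)]; print("knobpts",len(t),t.mean(0) if len(t) else 0)
E
```

```text
top [0.446 0.038 1.412]
nail_lamp 0.72 [255. 150.] surf [0.66  0.034 0.1  ] z [0.676 0.033 0.   ]
plate_knob 0.85 [249. 190.] surf [0.522 0.055 0.053] z [0.523 0.056 0.035]
lever_axis 0.75 [293. 153.] surf [ 0.664 -0.111 -0.003] z [ 0.656 -0.104  0.055]
paddle 0.63 [293. 161.] surf [ 0.621 -0.099  0.102] z [ 0.62  -0.098  0.107]
crystal_mid 0.55 [134. 228.] surf [0.384 0.456 0.08 ] z [0.383 0.459 0.07 ]
pump_mid 0.8 [134. 202.] surf [0.471 0.427 0.179] z [0.472 0.452 0.1  ]
clipper_mid 0.55 [130. 178.] surf [0.566 0.5   0.005] z [0.565 0.496 0.015]
shoe_tree_mid 0.74 [377. 204.] surf [ 0.476 -0.409  0.038] z [ 0.476 -0.41   0.036]Traceback (most recent call last):
  File "<stdin>", line 13, in <module>
  File "h.py", line 5, in world
    k=cams.calibration(c); K=np.array(k["intrinsics"]);R=Rot.from_quat(k["rotation"]).as_matrix();p=np.array(k["position"])
ValueError: time passes only in moves, steps and waits
```

```bash
cat > h.py <<'E'
import numpy as np, cv2
from scipy.spatial.transform import Rotation as Rot
from station import sensors, cams, manip, spotter
def rays(k,u,v):
    K=np.array(k["intrinsics"]);R=Rot.from_quat(k["rotation"]).as_matrix()
    return np.stack([u,v,np.ones_like(u,float)],-1)@(R@np.linalg.inv(K)).T
def cloud(k,d):
    v,u=np.mgrid[:384,:512].astype(float)
    return np.array(k["position"])+rays(k,u,v)*d[...,None]
def atz(k,px,z):
    r=rays(k,np.float64(px[0]),np.float64(px[1])); p=np.array(k["position"]); return p+r*(z-p[2])/r[2]
E
python3 - <<'E'
from h import *
d=np.load("pics/top_d.npy"); k=cams.calibration("top"); P=cloud(k,d)
m=np.zeros(d.shape,bool); m[100:230,200:281]=1; m&=(P[...,2]>.085)&(P[...,2]<.115)
Q=P[m]; r=cv2.minAreaRect(Q[:,:2].astype(np.float32)*1000); print("roof",r,cv2.boxPoints(r).tolist(),Q[:,2].mean())
m=np.zeros(d.shape,bool); m[140:185,284:310]=1; m&=P[...,2]>.03; print("lever pts\n",np.round(P[m],3)[::4].tolist())
m=np.zeros(d.shape,bool); m[180:205,230:270]=1; m&=P[...,2]>.04; print("knob",P[m].mean(0),m.sum())
c="side"; im,d=cams.get_image(c); np.save("pics/side_d.npy",d); cv2.imwrite("pics/side0.png",im[:,:,::-1]); k=cams.calibration(c); print(k["position"])
for n,z in dict(plate_knob=.035,lever_axis=.055,paddle=.107,nail_lamp=0).items():
    for r in spotter.place_of(c,n)[:1]: print(n,r["p"],np.round(r["pixel"]),np.round(atz(k,r["pixel"],z),3))
E
```

```text
roof ((675.3165893554688, 44.38778305053711), (197.80764770507812, 169.94659423828125), 85.93515014648438) [[583.5462036132812, -48.24386978149414], [753.0652465820312, -60.29062271118164], [767.0869750976562, 137.01943969726562], [597.5679321289062, 149.06619262695312]] 0.09494503130860765
lever pts
 [[0.699, -0.069, 0.076], [0.689, -0.068, 0.089], [0.691, -0.077, 0.06], [0.683, -0.072, 0.086], [0.678, -0.067, 0.094], [0.681, -0.083, 0.078], [0.676, -0.079, 0.083], [0.673, -0.076, 0.077], [0.667, -0.071, 0.092], [0.663, -0.067, 0.098], [0.665, -0.082, 0.087], [0.662, -0.079, 0.083], [0.659, -0.076, 0.075], [0.653, -0.068, 0.093], [0.655, -0.082, 0.083], [0.652, -0.079, 0.077], [0.649, -0.076, 0.072], [0.647, -0.074, 0.059], [0.64, -0.068, 0.086], [0.64, -0.082, 0.086], [0.636, -0.078, 0.092], [0.633, -0.075, 0.084], [0.632, -0.074, 0.064], [0.624, -0.074, 0.101], [0.62, -0.077, 0.103], [0.62, -0.091, 0.104], [0.621, -0.106, 0.098], [0.617, -0.074, 0.097], [0.617, -0.088, 0.101], [0.617, -0.102, 0.101], [0.617, -0.116, 0.101], [0.613, -0.084, 0.103], [0.613, -0.098, 0.107], [0.613, -0.112, 0.107], [0.609, -0.08, 0.109], [0.608, -0.093, 0.115], [0.609, -0.108, 0.107], [0.605, -0.076, 0.114], [0.605, -0.09, 0.114], [0.605, -0.104, 0.109], [0.605, -0.118, 0.11], [0.601, -0.083, 0.118], [0.601, -0.097, 0.117], [0.601, -0.111, 0.115], [0.597, -0.079, 0.125], [0.598, -0.093, 0.114], [0.598, -0.107, 0.116], [0.595, -0.077, 0.108], [0.595, -0.091, 0.107], [0.594, -0.104, 0.115], [0.595, -0.118, 0.114]]
knob [0.50774592 0.05179256 0.27967544] 48
[0.3444757  0.86521679 0.67074264]
plate_knob 0.96 [262. 225.] [0.523 0.053 0.035]
lever_axis 0.71 [231. 185.] [ 0.657 -0.106  0.055]
paddle 0.43 [250. 173.] [ 0.594 -0.1    0.107]
nail_lamp 0.78 [214. 223.] [0.671 0.028 0.   ]
```

View pics/side0.png

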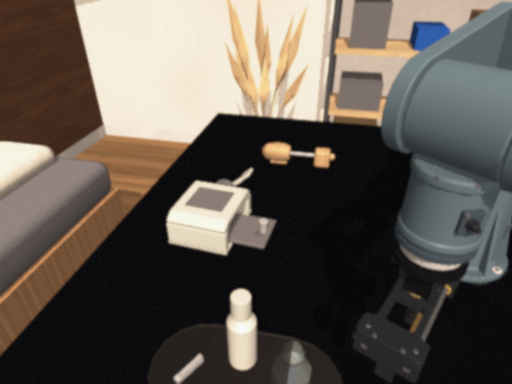

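The side view agrees with the top view: the lamp yaw is about -4°, the knob is at about (0.523, 0.054) with the plate nearly in, and the lever is up on the far side. I'm moving over the knob now.

Request:
servo_tool(
  deltas="8.8 1.8 -2.94 0 0 0 0.022;8.8 1.8 -2.94 0 0 0 0.022;8.8 1.8 -2.94 0 0 0 0.022;8.8 1.8 -2.94 0 0 0 0.022;8.8 1.8 -2.94 0 0 0 0.022",
  squeeze=15,
)

```text
clock: 1.22
tcp_pos: [0.3248, 0.3768, 0.2558]
ee_rot: [0.153, 0.988, 0.0, 0.0]
contact_force: [0.1, 0.3, -0.4]
opening: 0.0881
grip_force: 0.0
```

Request:
servo_tool(
  deltas="8.8 1.8 -2.94 0 0 0 0.022;8.8 1.8 -2.94 0 0 0 0.022;8.8 1.8 -2.94 0 0 0 0.022;8.8 1.8 -2.94 0 0 0 0.022;8.8 1.8 -2.94 0 0 0 0.022",
)

```text
clock: 1.63
tcp_pos: [0.415, 0.2296, 0.256]
ee_rot: [0.099, 0.995, 0.0, 0.0]
contact_force: [0.1, 0.1, 0.2]
opening: 0.0881
grip_force: 0.0
```

Request:
servo_tool(
  deltas="8.8 1.8 -2.94 0 0 0 0.022;8.8 1.8 -2.94 0 0 0 0.022;8.8 1.8 -2.94 -1 0 0 0.022;8.8 1.8 -2.94 -2 0 0 0.022;8.8 1.8 -2.94 -2 0 0 0.022",
)

```text
clock: 2.05
tcp_pos: [0.5058, 0.0824, 0.2062]
ee_rot: [0.044, 0.999, -0.0, 0.002]
contact_force: [0.5, -0.3, 0.1]
opening: 0.0881
grip_force: 0.0
```

Request:
servo_tool(
  deltas="8.8 0.9 -1.4 -2 0 0 0.01;8.8 0.8 -1.4 -2 0 0 0.01;8.8 0 0 -2 0 0 0;8.8 0 0 0 0 0 0",
)

```text
clock: 2.38
tcp_pos: [0.5191, 0.0553, 0.1418]
ee_rot: [0.036, 0.999, 0.0, -0.003]
contact_force: [-1.8, -0.1, -0.5]
opening: 0.0879
grip_force: 0.0
```

Run:
```python
from h import *
k=cams.calibration("wrist"); im,d=cams.get_image("wrist"); cv2.imwrite("pics/w1.png",im[:,:,::-1]); P=cloud(k,d)
for r in spotter.place_of("wrist","plate_knob")[:1]: print(r["p"],np.round(r["pixel"]),np.round(atz(k,r["pixel"],.035),4))
m=(P[...,2]>.044)&(P[...,2]<.058)&(np.hypot(P[...,0]-.523,P[...,1]-.0545)<.03)
print("head",P[m].mean(0),P[m].min(0),P[m].max(0),m.sum()); print(sensors.state()["tcp_pos"])
```

```text
head [0.51635423 0.05515479 0.0524806 ] [0.5045719  0.04234837 0.04420203] [0.52994608 0.06748941 0.05459165] 802
[0.52076982 0.05619366 0.14539757]
```

View pics/w1.png

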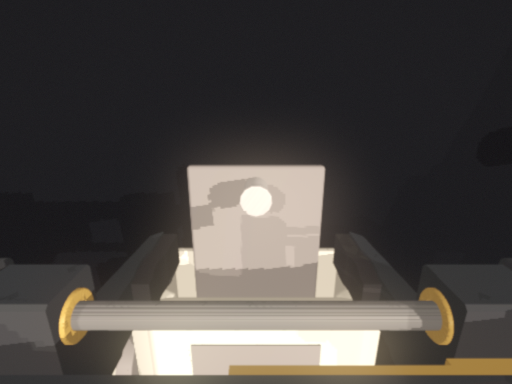

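The wrist view shows the knob at (256,200), centred between the fingers and with the plate square to the jaw. The knob axis is at (0.517, 0.055). I'm descending on it.

Request:
servo_tool(
  deltas="8.8 -0.2 -0.1 -2.5 0 0 0;8.8 -0.2 0 -2.5 0 0 0;8.8 0 0 -2.5 0 0 0;8.8 0 0 -1.5 0 0 0;8.8 0 0 -1 0 0 0",
)

```text
clock: 2.9
tcp_pos: [0.5174, 0.0558, 0.0457]
ee_rot: [0.034, 0.999, 0.0, 0.0]
contact_force: [-0.3, -0.4, -0.4]
opening: 0.0881
grip_force: 0.0
```

Request:
servo_tool(
  deltas="8.8 0 0 0 0 0 0;8.8 0 0 0 0 0 0",
)

```text
clock: 3.07
tcp_pos: [0.5181, 0.0554, 0.0468]
ee_rot: [0.035, 0.999, -0.0, 0.001]
contact_force: [0.2, 0.1, 0.4]
opening: 0.0878
grip_force: 0.0
```

Request:
servo_tool(
  deltas="8.8 -0.1 0 -0.7 0 0 0;2 0 0 0 0 0 0;1.5 0 0 0 0 0 0;1.5 0 0 0 0 0 0;1.5 0 0 0 0 0 0",
)

```text
clock: 3.48
tcp_pos: [0.5167, 0.055, 0.0392]
ee_rot: [0.035, 0.999, -0.0, 0.0]
contact_force: [-0.1, -0.1, 0.1]
opening: 0.0634
grip_force: 0.0
```

Request:
servo_tool(
  deltas="1.5 0 0 0 0 0 0;1.5 0 0 0 0 0 0;1.5 0 0 0 0 0 0;1.5 0 0 0 0 0 0;1.5 0 0 0 0 0 0",
)

```text
clock: 3.9
tcp_pos: [0.5163, 0.0551, 0.0387]
ee_rot: [0.035, 0.999, 0.0, -0.0]
contact_force: [0.2, 0.7, 1.0]
opening: 0.0297
grip_force: 0.0
```

Request:
servo_tool(
  deltas="1.5 0 0 0 0 0 0;1.5 0 0 0 0 0 0;1.5 0 0 0 0 0 0",
)

```text
clock: 4.15
tcp_pos: [0.5163, 0.0551, 0.0387]
ee_rot: [0.035, 0.999, -0.0, -0.0]
contact_force: [-0.1, -1.0, -0.1]
opening: 0.0222
grip_force: 14.8
```

Request:
servo_tool(
  deltas="1.5 -1 0.07 0 0 0 0;1.5 -1 0.07 0 0 0 0;1.5 -1 0.07 0 0 0 0;1.5 -1 0.07 0 0 0 0;1.5 -1 0.07 0 0 0 0",
)

```text
clock: 4.57
tcp_pos: [0.4654, 0.0587, 0.0387]
ee_rot: [0.035, 0.999, 0.0, 0.0]
contact_force: [1.4, -0.3, -1.7]
opening: 0.0226
grip_force: 14.9
```

Request:
servo_tool(
  deltas="1.5 -1 0.07 0 0 0 0;1.5 -0.7 0.05 0 0 0 0;1.5 -0.4 0.03 0 0 0 0;1.5 -0.3 0.02 0 0 0 0",
)

```text
clock: 4.9
tcp_pos: [0.4417, 0.0604, 0.0388]
ee_rot: [0.035, 0.999, 0.0, -0.0]
contact_force: [3.0, 0.4, -3.2]
opening: 0.0221
grip_force: 14.9
```

Request:
servo_tool(
  deltas="1.5 -0.2 0.01 0 0 0 0;1.5 -0.2 0.01 0 0 0 0;1.5 0 0 0 0 0 0",
)

```text
clock: 5.15
tcp_pos: [0.438, 0.0607, 0.0387]
ee_rot: [0.035, 0.999, 0.0, -0.0]
contact_force: [-0.8, 2.3, 1.6]
opening: 0.0224
grip_force: 14.8
```

Request:
servo_tool(
  deltas="1.5 -0.2 0.01 0 0 0 0;1.5 -0.2 0.01 0 0 0 0;1.5 0 0 0 0 0 0",
)

```text
clock: 5.4
tcp_pos: [0.4373, 0.0606, 0.0391]
ee_rot: [0.035, 0.999, 0.0, 0.003]
contact_force: [11.8, 3.4, -13.3]
opening: 0.0222
grip_force: 15.5
```

Request:
servo_tool(
  deltas="1.5 -0.2 0.01 0 0 0 0;1.5 -0.1 0.01 0 0 0 0;1.5 0 0 0 0 0 0",
)

```text
clock: 5.65
tcp_pos: [0.4363, 0.0607, 0.0398]
ee_rot: [0.035, 0.999, 0.0, 0.005]
contact_force: [16.7, 4.2, -15.9]
opening: 0.0222
grip_force: 15.8
```

The force has risen, so the plate is at its stop. I'm easing the pull, opening and lifting clear.

Request:
servo_tool(
  deltas="1.5 0.4 -0.03 0 0 0 0;8.8 0 0 0 0 0 0;8.8 0 0 0 0 0 0;8.8 0 0 0 0 0 0;8.8 0 0 0 0 0 0",
)

```text
clock: 6.07
tcp_pos: [0.4347, 0.0605, 0.0384]
ee_rot: [0.035, 0.999, -0.0, -0.001]
contact_force: [0.1, -0.0, 1.4]
opening: 0.0469
grip_force: 0.0
```

Request:
servo_tool(
  deltas="8.8 0 0 0 0 0 0;8.8 0 0 0 0 0 0;8.8 0 0 0 0 0 0;8.8 0 0 1 0 0 0;8.8 0 0 2 0 0 0",
)

```text
clock: 6.48
tcp_pos: [0.4334, 0.0608, 0.0677]
ee_rot: [0.035, 0.999, 0.0, -0.002]
contact_force: [-1.4, 0.7, -0.1]
opening: 0.0802
grip_force: 0.0
```

Request:
servo_tool(
  deltas="8.8 0 0 3 0 0 0;8.8 0 0 3 0 0 0;8.8 0 0 3 0 0 0;0 0 0 2 0 0 0;0 0 0 0 0 0 0",
)

```text
clock: 6.9
tcp_pos: [0.4382, 0.0603, 0.184]
ee_rot: [0.035, 0.999, -0.0, 0.005]
contact_force: [0.9, -0.3, -0.3]
opening: 0.0764
grip_force: 0.0
```

Run:
```python
from h import *
print(sensors.state()["tcp_pos"])
for c in ("side","wrist"):
    k=cams.calibration(c); im,d=cams.get_image(c); P=cloud(k,d); cv2.imwrite(f"pics/{c}2.png",im[:,:,::-1])
    for n,z in dict(plate_knob=.035,lever_axis=.055,paddle=.107).items():
        for r in spotter.place_of(c,n)[:1]: print(c,n,round(r["p"],2),np.round(r["pixel"]),np.round(atz(k,r["pixel"],z),4))
```

```text
[0.43822932 0.06030596 0.18402457]
side plate_knob 0.8 [289. 233.] [0.4441 0.0702 0.035 ]
side lever_axis 0.57 [229. 186.] [ 0.6611 -0.0952  0.055 ]
side paddle 0.52 [247. 174.] [ 0.6022 -0.0963  0.107 ]
wrist plate_knob 0.8 [256. 187.] [0.4382 0.0612 0.035 ]
```

View pics/wrist2.png

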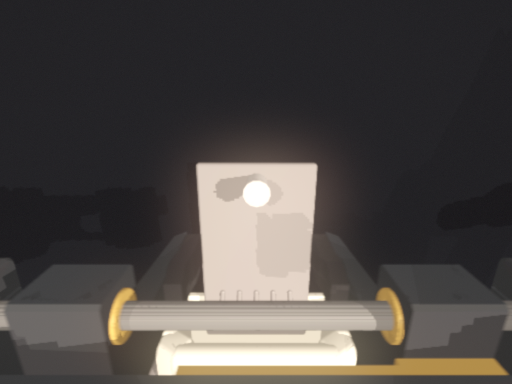

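The plate is out, with the knob at x≈0.438, and the fingers are clear. The lever is still up. Next I'll move the closed fingers above the paddle.

Request:
servo_tool(
  deltas="0 2.4 -2.2 0 0 0 0;0 2.4 -2.2 0 0 0 0;0 2.4 -2.2 0 0 0 0;0 2.4 -2.2 0 0 0 0;0 2.4 -2.2 0 0 0 0",
)

```text
clock: 7.72
tcp_pos: [0.5559, -0.0504, 0.1776]
ee_rot: [0.035, 0.999, 0.0, -0.001]
contact_force: [0.2, -0.1, 0.4]
opening: 0.0116
grip_force: 0.0
```

Request:
servo_tool(
  deltas="0 2.4 -2.2 0 0 0 0;0 2.6 -2.4 0 0 0 0;0 0 0 0 0 0 0;0 0 0 0 0 0 0;0 0 0 0 0 0 0",
)

```text
clock: 8.13
tcp_pos: [0.6044, -0.095, 0.1773]
ee_rot: [0.035, 0.999, 0.001, -0.001]
contact_force: [0.5, 0.3, -0.4]
opening: 0.0005
grip_force: 0.0
```

Run:
```python
from h import *
k=cams.calibration("wrist"); s=sensors.state(); im,d=cams.get_image("wrist"); P=cloud(k,d); cv2.imwrite("pics/w3.png",im[:,:,::-1])
print(s["tcp_pos"],s["opening"])
for n,z in dict(lever_axis=.055,paddle=.107).items():
    for r in spotter.place_of("wrist",n)[:1]: print(n,round(r["p"],2),np.round(r["pixel"]),np.round(atz(k,r["pixel"],z),4))
for r in spotter.cut_out("wrist","paddle")[:1]:
    q=P[r["pixels"]&(P[...,2]>.08)&(P[...,2]<.13)]; print(r["p"],len(q),np.percentile(q,[1,50,99],axis=0).round(3).tolist() if len(q) else 0)
```

```text
[ 0.6044178 -0.0950083  0.1773222] 0.0005256354596510869
paddle 0.63 [252. 214.] [ 0.6059 -0.0976  0.107 ]
0.9 1863 [[0.59, -0.117, 0.09], [0.602, -0.095, 0.112], [0.631, -0.075, 0.118]]
```

View pics/w3.png

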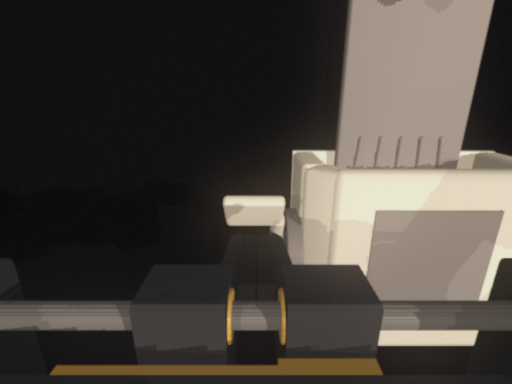

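The wrist view shows the paddle at (252,210), centre about (0.604, -0.096), in line with the fingers. I'm descending onto it.

Request:
servo_tool(
  deltas="0 0.2 0 -1.5 0 0 0;0 0.1 0 -1.5 0 0 0;0 0 0 -1 0 0 0;0 0 0 -0.5 0 0 0;0 0 0 0 0 0 0",
)

```text
clock: 8.75
tcp_pos: [0.6077, -0.0948, 0.1329]
ee_rot: [0.035, 0.999, 0.0, -0.001]
contact_force: [1.3, 0.5, 0.5]
opening: 0.0003
grip_force: 0.1
```

Request:
servo_tool(
  deltas="0 -0.4 0 -0.7 0 0 0;0 -0.4 0 -0.7 0 0 0;0 -0.4 0.1 -0.7 0 0 0",
)

```text
clock: 9.0
tcp_pos: [0.5968, -0.0949, 0.1135]
ee_rot: [0.035, 0.999, -0.001, 0.001]
contact_force: [0.7, -2.1, 3.8]
opening: 0.0006
grip_force: 2.1
```

Request:
servo_tool(
  deltas="0 -0.3 0 -0.8 0 0 0;0 -0.2 0 -0.8 0 0 0;0 -0.2 0 -0.8 0 0 0;0 0 0 0 0 0 0",
)

```text
clock: 9.33
tcp_pos: [0.5883, -0.0943, 0.0873]
ee_rot: [0.035, 0.999, 0.0, -0.001]
contact_force: [-1.7, -0.2, 6.0]
opening: 0.0004
grip_force: 2.6
```

Request:
servo_tool(
  deltas="0 -0.1 0 -0.6 0 0 0;0 -0.1 0 -0.4 0 0 0;0 0 0 -0.2 0 0 0;0 0 0 0 0 0 0",
)

```text
clock: 9.67
tcp_pos: [0.5877, -0.0945, 0.0769]
ee_rot: [0.035, 0.999, -0.0, 0.0]
contact_force: [-0.5, 0.1, 6.2]
opening: 0.0005
grip_force: 3.0
```

Request:
servo_tool(
  deltas="0 0 0 -0.2 0 0 0;0 0 0 0 0 0 0;0 0 0 0 0 0 0",
)

```text
clock: 9.92
tcp_pos: [0.5877, -0.0945, 0.0754]
ee_rot: [0.035, 0.999, -0.0, 0.0]
contact_force: [-1.3, 1.1, 7.7]
opening: 0.0
grip_force: 3.9
```

Request:
servo_tool(
  deltas="0 0 0 -0.1 0 0 0;0 0 0 0 0 0 0;0 0 0 0 0 0 0;0 0 0 0 0 0 0;0 0 0 0 0 0 0",
)

```text
clock: 10.33
tcp_pos: [0.5877, -0.0945, 0.0746]
ee_rot: [0.035, 0.999, -0.0, 0.0]
contact_force: [-3.0, 0.0, 8.6]
opening: 0.0005
grip_force: 4.2
```

Run:
```python
from h import *
s=sensors.state(); print(s["tcp_pos"],s["contact_force"])
for c in ("wrist","side"):
    k=cams.calibration(c); im,d=cams.get_image(c); P=cloud(k,d); cv2.imwrite(f"pics/{c}4.png",im[:,:,::-1])
    for r in spotter.place_of(c,"plate_knob")[:1]: print(c,r["p"],atz(k,r["pixel"],.035).round(3))
    for r in spotter.cut_out(c,"paddle")[:1]:
        q=P[r["pixels"]]; print(c,r["p"],len(q),np.percentile(q,[2,50,98],axis=0).round(3).tolist())
```

```text
[ 0.58767681 -0.09448998  0.07460268] [-3.03062507  0.01979748  8.57628188]
wrist 0.87 2018 [[0.569, -0.116, 0.05], [0.575, -0.096, 0.056], [0.595, -0.073, 0.058]]
side 0.84 [0.432 0.063 0.035]
side 0.54 30 [[0.571, -0.1, 0.052], [0.577, -0.08, 0.057], [0.586, -0.071, 0.06]]
```

View pics/wrist4.png

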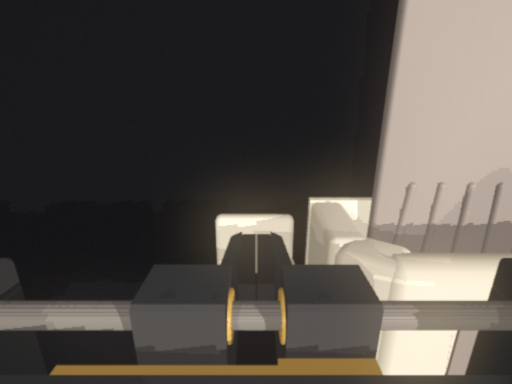

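The wrist view shows the paddle level under the fingertips at (255,235). Its face is at z≈0.057, held with 8.6 N, which puts it at the third click. I'll hold a moment longer and hand in.

Request:
servo_tool(
  deltas="0 0 0 0 0 0 0;0 0 0 0 0 0 0;0 0 0 0 0 0 0;0 0 0 0 0 0 0;0 0 0 0 0 0 0",
)

```text
clock: 11.05
tcp_pos: [0.5877, -0.0945, 0.0746]
ee_rot: [0.035, 0.999, -0.0, 0.0]
contact_force: [-2.0, 1.2, 8.4]
opening: 0.0002
grip_force: 4.2
```

```bash
python3 -c "
from station import manip; print(manip.job_done())"
```

```text
the job is handed in; nothing more can be done
None
```

I pulled the hand plate out to its stop, let go of the knob, and handed the job in with the fingertips still holding the lever level at the third click (about 8 N); no verdict came back.

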